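# Start a timed gel run

## Robot

A 6-joint arm with a two-finger parallel gripper is mounted at the origin on a cart in front of the work surface, level with it; the furniture and walls round the work are solid. World frame = base frame: x ahead of the robot, y to its left, z up, the work surface at z = 0. Lengths are in m, angles in rad, forces in N, time in s.
With the tool pointing down it reaches from about 0.35 to 0.975 m from the base axis. Payload 17.4 kg.
Tool frame: the origin (TCP) lies midway between the tips of the shut fingers; the grasp point (between the pads) lies 19 mm behind it; z points along the fingers, y is the line along which they close (so a half turn about z gives the same grasp; the last joint's range is limited). The gripper opens to 85 mm and grips with 20 to 120 N. Pads are 22 mm wide; open, the fingers measure 114 mm over their backs; the gripper's body (76 mm by 85 mm) begins 54 mm behind the grasp point. The pads swing forward as they close: fully open they stand 13 mm farther back than shut.
Start: joints at [-1.292, 0.116, 1.442, -0, 1.584, -0.038], TCP at [0.21, -0.641, 0.231] pointing down, gripper open.
Joint ranges: [-2.83, 2.83], [-0.83, 2.19], [0.07, 2.5], [-1.14, 4.28], [0.01, 3], [-2.97, 2.97]. Speed limits (rad/s): [1.89, 1.89, 2.22, 3.14, 3.14, 3.14].

## Interface

Orientations are given as a 3x3 rotation matrix whose columns are the frame's x, y, z axes.
In Python, from station import state, grab_frame, camera_model, sign_off gives the robot as it stands.
- The arm moves only by the tool move_arm, never from a script. Its argument "plan" is a list of rows, each an object with "translation": the shift along the world's x, y, z in mm, a list of three; "roll": the turn about the world's z in rad. A call has 1 to 12 rows; each row shifts and turns the commanded pose from where the row before left it; what a row does not reach is not made up. A row lasts 1/10 s, in which the tool goes at most 50 mm and 8.59 degrees, less where a joint would pass 70% of its speed; a pose out of reach is approached as far as the arm can. A call with a gripper value outside its range is refused whole. "fingers" is the opening, from -1 (shut) to 1 (fully open), set as the call begins (left out, the last holds). The fingers move at their own pace and stop on an object; "squeeze" is the grip in N (left out, the last holds). Time passes only in rows, so rows that do not move let the fingers close. It gives the time, the measured TCP pose, the force, the opening and the grip force at its end, in the units of the state.
- state(): the state, without advancing time (a new reading comes with each control period).
- grab_frame(name): name is "scene" or "top" or "wrist"; returns the picture (400x640x3 uint8, red, green, blue); there is no depth.
- camera_model(name): a dict with "fovy" (degrees; the focal length in pixels is half the picture's height over the tangent of half this angle, whatever the lens; pixels are square), "cx", "cy" (the principal point, pixels), "rvec" (rotation vector, rad) and "tvec" (3), from world to camera coordinates, as OpenCV has them. Camera axes: x right, y down, z forward; pixel columns grow to the right and rows downward; lengths in m; the calibration is good to about 2 mm. A picture is of the moment at which its call begins: read the wrist's pose just before it. camera_model takes no time and is no camera call; for the wrist camera it gives the pose at the moment of the call.
- sign_off(): hands the job in; it is judged then, once.
The state is a dict: "clock": time; "joint_pos": joint angles; "qd": joint speeds; "joint_efforts": joint torques, N m; "tool_pos": TCP position; "eef_rot": TCP orientation; "wrist_force": force on the tool from outside, world axes, zero at the start; "moment": the same for the moment, N m; "grip_width": finger opening in m; "grip_force": force on a finger pad.
Only numpy, scipy, OpenCV 4.12 (cv2) and the standard library are available. Lean on these libraries where they do the work, as an engineer would, in place of code of your own. Each camera call takes 0.05 s, during which the arm holds its last target. There are 200 camera calls.

## Task

Start the gel run: with your fingertips push the gel tank's open clear lid all the way shut, then switch the tank on by pressing down the front end of the black rocker switch on its blue panel, and then press the long bar button of the bench timer that lies near the tank to start the clock. The lid must be shut before the power goes on. Press gently, only touch and push - nothing is to be picked up or shoved out of place, the timer included - and leave the other things on the table as they are.

Things in the scene. Friction and masses are not known exactly. Their poses are not given: they have to be found in the camera images.
- gel_unit: The gel tank, 181 x 177 x 68 mm, cannot slip. Origin: centre of its underside. x points from its front (turned to the robot) to its rear, y to the left. Left (y -36 to +84 mm) an open basin, wall tops at z = 50 mm, under a hinged clear lid; right (y -88 to -38 mm) the power unit with a blue panel at z = 61 mm.
- gel_unit_lid (a joint): Lid angle in rad: 0 shut (level, top at z = 62 mm; a stop ends the travel), grows as it swings up and back about its rear hinge, at most 1.48; starts at 1.0 to 1.25. Stiff hinge (about 0.13 N m of friction): the lid stays where it is left and takes 1 to 4 N at its front edge.
- lid_axis (a point): Middle of the lid's hinge axis, at (87.5, 24.5, 54) mm in the tank's frame; the axis runs along the tank's y. It does not move with the lid.
- lid_edge (a point): Middle of the lid's front edge on its outer (top) face; moves with the lid. At angle a, in the tank's frame: x = 87.5 - 173.5 cos a + 8 sin a, y = 24.5, z = 54 + 173.5 sin a + 8 cos a (mm). The lid is a 3 mm plate, y -39 to +87 mm, with a 14 mm rim turned inward and a tab 34 mm wide, 6 mm out, at mid front edge. Open, its outer face looks rearward and up.
- rocker_pivot (a point): Pivot of the black power rocker, at (-43.5, -63, 62.5) mm in the tank's frame; does not move. The rocker is a cap 21 mm long (tank's x) and 14 mm wide, its top 6 mm above the pivot when level; its front end is 11 mm from the pivot towards -x of the tank, its rear end 11 mm towards +x.
- gel_unit_rocker (a joint): Rocker angle in rad: -0.175 off (front end up, rear end down; so at the start), +0.175 on (front end fully down, its top then at z = 66 mm). It stays where it is put; about 1 N on the last 5 mm of the front end pushes it to its stop; close to the pivot it takes far more.
- timer: The bench timer, a flat white box 70 x 64 x 20 mm that lies loose face up, 70 g. Origin: centre of its underside, x along its 70 mm side. It lies within 0.45 m of the tank, to the left or right; a second timer in the clutter at the far right end of the table is not meant.
- button_top (a point): Centre of the top of the timer's bar button, at (-18, 0, 20) mm in the timer's frame. The bar is 14 mm (timer's x) by 42 mm (timer's y), and stands 3 mm proud of the case, whose top is at z = 17 mm.
- timer_button (a joint): Press depth of the timer's button in m: 0 up, 0.0012 fully down; a spring brings it back. 4 to 6 N press it down.
- stain_bottle: Bystander: white bottle with a black cap, 48 mm across, 98 mm tall, loose. Origin: centre of its underside.
- beaker: Bystander: glass beaker, 55 mm across, 70 mm tall, loose. Origin: centre of its underside.
- pipette: Bystander: pipette lying in front of the tank, 235 mm long (its y), 45 mm wide, 27 mm high, loose. Origin: underside, middle.
- jar: Bystander: specimen jar with a wide screw lid, 46 mm across, 52 mm tall, loose. Origin: centre of its underside.
- buffer_bottle: Bystander: white bottle with a blue cap, 62 mm across, 135 mm tall, loose. Origin: centre of its underside.
Things that resemble listed ones, but are neither listed nor needed, are in the scene too. Leave any pink or red look-alike of the timer alone.

How it is judged:
On the way, in this order (a step that is already met when the one before it is completed fails the run):
1. the lid is shut (value of joint gel_unit_lid below 0.03 rad), for 0.2 s.
2. the rocker is switched on (value of joint gel_unit_rocker above 0.09 rad), for 0.1 s.
3. the timer's button is pressed down (value of joint timer_button above 0.0008 m), for 0.05 s.
At the end, for the whole second after the job is handed in: The lid is shut (within 0.03 rad), the rocker is on (above 0.09 rad), the timer's button has been pressed and is up again, and the timer and the bystanders stand within 25 mm of where they were (value of joint gel_unit_lid below 0.03 rad and value of joint gel_unit_rocker above 0.09 rad and value of joint timer_button below 0.0005 m and distance of each of timer, stain_bottle, beaker, pipette, jar, buffer_bottle from where it was at the start of the episode below 0.025 m and height (world z) of timer below 0.005 m and linear speed of timer below 0.02 m/s); the robot touches nothing.
It fails at once if the power is switched on while the lid is not shut (value of joint gel_unit_rocker above 0 rad and value of joint gel_unit_lid above 0.06 rad).
It fails at once if the timer is lifted, tipped or shoved away (height (world z) of timer above 0.012 m or angle between timer's own z axis and vertical above 0.25 rad or distance of timer from where it was at the start of the episode above 0.035 m).
It fails at once if the gel tank or the timer is pressed with more than 60 N (contact force between any of the arm, the fingers and gel_unit above 60 N or contact force between the fingers and timer above 60 N).
It fails at once if a bystander (bottle, beaker, jar or pipette) is lifted, tipped or moved away (distance of any of stain_bottle, beaker, pipette, jar, buffer_bottle from where it was at the start of the episode above 0.035 m or angle between any of stain_bottle, beaker, pipette, jar, buffer_bottle's own z axis and vertical above 0.4 rad).
It also fails if it takes over 58 s, if anything falls off the work surface, if the arm or the gripper's body presses on something with over 40 N, if the wrist force passes 120 N, or if a joint passes its speed limit or range.

## Working session

There is one attempt and no reset: what is moved stays moved. The work goes in short steps, Python scripts to look and compute and a tool call to move; the robot and the scene stay as the last step left them, time stands still between calls to the robot, and variables do not carry over. Pictures are saved under pics/ and viewed, at most 10 in all, crops included, and the job is handed in when it is done.

Besides the shell and the picture viewer there is one more tool, called after "Emit:" by a JSON object that holds its "fn" and its "kwargs", one argument or row to a line. move_arm: Moves the arm, as the interface text tells. Its arguments: {"type":"object","properties":{"plan":{"type":"array"},"fingers":{"type":"number"},"squeeze":{"type":"number"}},"required":["plan"]}

```bash
mkdir -p pics
cat > h.py <<'E'
import numpy as np, cv2
from station import state, grab_frame, camera_model, sign_off
def K(m):
    f=200/np.tan(np.radians(m["fovy"])/2); return f
def ray(m,u,v):
    R=cv2.Rodrigues(np.array(m["rvec"],float))[0]; t=np.array(m["tvec"],float).ravel()
    f=K(m); d=R.T@np.array([(u-m["cx"])/f,(v-m["cy"])/f,1.]); return -R.T@t,d
def onz(m,u,v,z):
    o,d=ray(m,u,v); return o+d*(z-o[2])/d[2]
def proj(m,P):
    R=cv2.Rodrigues(np.array(m["rvec"],float))[0]; t=np.array(m["tvec"],float).ravel()
    c=np.atleast_2d(P)@R.T+t; f=K(m); return np.c_[c[:,0]/c[:,2]*f+m["cx"],c[:,1]/c[:,2]*f+m["cy"]]
def tri(m1,p1,m2,p2):
    o1,d1=ray(m1,*p1);o2,d2=ray(m2,*p2)
    A=np.c_[d1,-d2]; s=np.linalg.lstsq(A,o2-o1,rcond=None)[0]
    a,b=o1+s[0]*d1,o2+s[1]*d2; return (a+b)/2,np.linalg.norm(a-b)
def save(n,im): cv2.imwrite(f"pics/{n}.png",im[:,:,::-1])
E
python3 - <<'E'
from h import *
for n in ("scene","top"):
    im=grab_frame(n); np.save(n+".npy",im); save(n+"0",cv2.resize(im,(800,500),interpolation=cv2.INTER_CUBIC))
    m=camera_model(n); print(n,m,ray(m,320,200))
print(state()["clock"])
E
```

```text
scene {'fovy': 49.56952530349165, 'cx': 313.28458097413517, 'cy': 193.58584925331783, 'rvec': array([ 0.76327448, -2.38844977,  1.35732385]), 'tvec': array([0.42958601, 0.23359418, 1.00734842])} (array([-0.07088954,  0.85942425,  0.71430095]), array([ 0.47219159, -0.70698697, -0.5269385 ]))
top {'fovy': 54.203959522473625, 'cx': 317.74608565197104, 'cy': 202.63531210749142, 'rvec': array([ 2.12531414, -2.11542054,  0.20444497]), 'tvec': array([-0.04745709,  0.58536976,  1.00428677])} (array([ 0.38281163, -0.04530194,  1.09768158]), array([ 0.19780319, -0.00519262, -0.98026816]))
0.1
```

View pics/scene0.png

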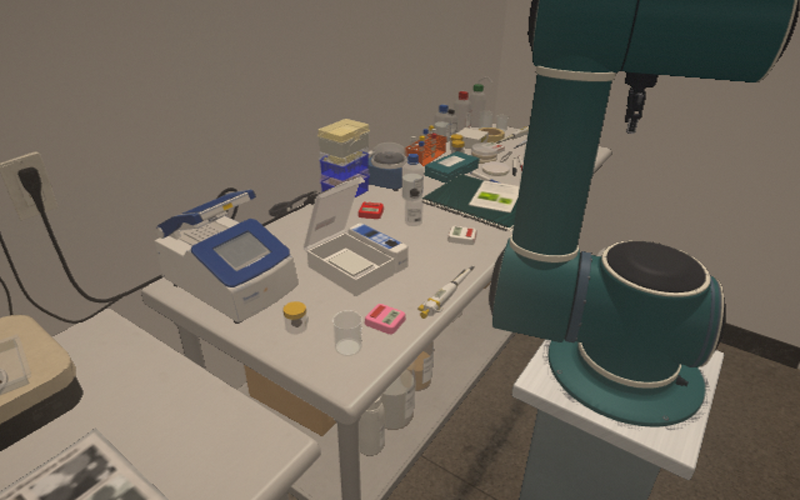

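View pics/top0.png

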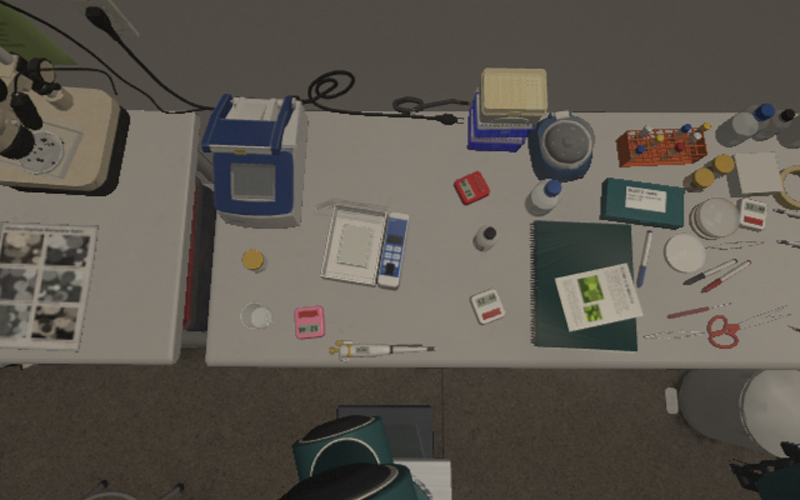

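The top view (800-wide) shows the tank at about (365,247), with its lid standing open at the rear and its blue panel on the right at (395,250). There are four possible timers:
- white at (488,307), near the tank
- white at (752,213), in the far-right clutter
- pink at (310,322)
- red at (471,187)

The white one at (488,307) fits: it is white and near the tank. I'll confirm it with a crop.

Run:
```python
from h import *
im=np.load("top.npy"); m=camera_model("top")
a=cv2.resize(im[150:240,250:340],(540,540),interpolation=cv2.INTER_CUBIC)
b=cv2.resize(im[225:265,370:410],(260,260),interpolation=cv2.INTER_CUBIC)
s=np.load("scene.npy"); c=cv2.resize(s[170:210,345:385],(260,260),interpolation=cv2.INTER_CUBIC)
o=np.zeros((540,800,3),np.uint8); o[:,:540]=a;o[:260,540:]=b;o[280:,540:]=c
save("crop1",o)
# coarse
print("timer",onz(m,390.4,245.6,.018)); print("panel",onz(m,316,200,.061))
hsv=cv2.cvtColor(im,cv2.COLOR_RGB2HSV)
k=cv2.inRange(hsv,(100,90,40),(125,255,255)); k[:160]=0;k[240:]=0;k[:,:290]=0;k[:,340:]=0
k=cv2.morphologyEx(k,cv2.MORPH_CLOSE,np.ones((5,5)))
cs=max(cv2.findContours(k,0,2)[0],key=cv2.contourArea);r=cv2.minAreaRect(cs);print(r); bp=cv2.boxPoints(r)
for p in bp: print(p,onz(m,*p,.061))
k=cv2.inRange(im,(0,0,0),(255,255,255))
```

```text
timer [ 0.47339326 -0.24548181  0.018     ]
panel [ 0.59194728 -0.03996909  0.061     ]
((316.72760009765625, 182.2689666748047), (12.955096244812012, 10.54677677154541), 4.763641834259033)
[309.8345 186.9862] [ 0.62802778 -0.02297751  0.061     ]
[310.71036 176.47586] [ 0.65758906 -0.0251245   0.061     ]
[323.6207  177.55173] [ 0.65471674 -0.06048106  0.061     ]
[322.74484 188.06207] [ 0.62518623 -0.05814863  0.061     ]
```

View pics/crop1.png

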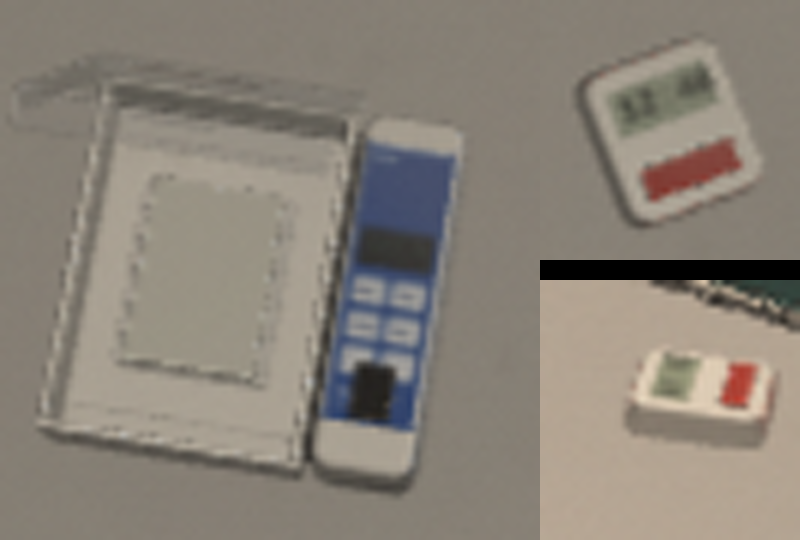

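The crop confirms the target: a white case with a grey display and a red bar button towards the robot. The button centre is at crop (692,168), i.e. top pixel (393.4,250.8). The black rocker is at crop (372,390), i.e. top pixel (312,215), at the front of the blue panel.

```bash
cat > meas.py <<'E'
from h import *
def blob(im,box,lo,hi,sp=cv2.COLOR_RGB2HSV):
    x0,y0,x1,y1=box; k=cv2.inRange(cv2.cvtColor(im[y0:y1,x0:x1],sp),lo,hi)
    c=max(cv2.findContours(k,0,2)[0],key=cv2.contourArea); r=cv2.minAreaRect(c)
    kk=np.zeros_like(k);cv2.drawContours(kk,[c],-1,255,-1); M=cv2.moments(kk,True)
    return (M["m10"]/M["m00"]+x0,M["m01"]/M["m00"]+y0),r,M["m00"]
E
python3 - <<'E'
from meas import *
T=np.load("top.npy");S=np.load("scene.npy");mt=camera_model("top");ms=camera_model("scene")
def sh(P,n): print(n,np.round(P[0]*1000,1),"gap mm %.1f"%(P[1]*1000))
bt=blob(T,(375,230,410,265),(0,120,60),(8,255,255)) if 1 else 0
bs=blob(S,(345,170,385,210),(0,120,60),(8,255,255))
print(bt,bs); sh(tri(mt,bt[0],ms,bs[0]),"button"); print(onz(mt,*bt[0],.02))
rt=blob(T,(300,205,322,224),(0,0,0),(180,255,50)); print(rt); print("rocker z68",onz(mt,*rt[0],.0685))
c=lambda u,v:(250+u/6-.4,150+v/6-.4)
for n,p,z in [("pu FL",(316,465),.055),("pu FR",(412,483),.055),("pu RL",(369,122),.061),("pu RR",(462,128),.061),("b FL",(42,430),.05),("b FR",(303,472),.05),("b RL",(104,88),.05),("b RR",(352,120),.05)]:
    print(n,np.round(1000*onz(mt,*c(*p),z),0))
print(state())
E
```

```text
((392.7368421052632, 250.78947368421052), ((17.821918487548828, 20.69178009033203), (3.9793992042541504, 13.927896499633789), 69.44395446777344), 57.0) ((375.0869565217391, 185.47826086956522), ((30.117652893066406, 15.529413223266602), (3.395498752593994, 5.820854663848877), 14.03624439239502), 23.0)
button [ 458.8 -251.4   19. ] gap mm 0.8
[ 0.45905098 -0.25108415  0.02      ]
((311.4255319148936, 215.10638297872342), ((11.5, 10.0), (8.0, 5.0), 90.0), 47.0)
rocker z68 [ 0.54928702 -0.02803587  0.0685    ]
pu FL [519.  -3.  55.]
pu FR [511. -46.  55.]
pu RL [676. -26.  61.]
pu RR [674. -69.  61.]
b FL [535. 120.  50.]
b FR [516.   3.  50.]
b RL [695.  97.  50.]
b RR [680. -18.  50.]
{'clock': 0.1, 'joint_pos': array([-1.29181895e+00,  1.16425051e-01,  1.44220187e+00, -2.17905420e-05,
        1.58399717e+00, -3.78169032e-02]), 'qd': array([ 1.12854101e-03, -1.91970365e-03, -4.60736355e-03, -4.49309603e-04,
       -8.57871013e-04, -5.92078808e-05]), 'joint_efforts': array([ 2.02693998e-03, -7.33662772e+01, -6.33792257e+01,  3.51103961e-05,
        5.24962874e-03, -2.66153427e-05]), 'tool_pos': array([ 0.21020441, -0.64125347,  0.23064263]), 'eef_rot': array([[ 9.50239041e-01,  3.11521544e-01, -3.04976104e-04],
       [ 3.11521693e-01, -9.50238530e-01,  9.85560049e-04],
       [ 1.72231432e-05, -1.03152431e-03, -9.99999468e-01]]), 'wrist_force': array([ 0.24413426,  0.0769708 , -0.6744496 ]), 'moment': array([-0.0275992 , -0.0123582 ,  0.00081855]), 'grip_force': 0.0, 'grip_width': 0.0852508954983258}
```

Emit:
{"fn": "move_arm", "kwargs": {
  "plan": [
    {"translation":[23,33,20],"roll":-0.02},
    {"translation":[23,33,20],"roll":-0.02},
    {"translation":[23,33,20],"roll":-0.02},
    {"translation":[23,33,0],"roll":-0.02},
    {"translation":[23,33,0],"roll":-0.02},
    {"translation":[23,33,0],"roll":-0.02},
    {"translation":[23,33,0],"roll":-0.02},
    {"translation":[23,33,0],"roll":-0.02},
    {"translation":[23,33,0],"roll":-0.02},
    {"translation":[23,33,0],"roll":-0.02},
    {"translation":[23,33,0],"roll":-0.02},
    {"translation":[0,0,0],"roll":0}
  ],
  "fingers": -1,
  "squeeze": 20
}}

```text
clock: 1.3
tool_pos: [0.4651, -0.2752, 0.2911]
eef_rot: [[0.995, 0.1, 0.0], [0.1, -0.995, 0.001], [0.0, -0.001, -1.0]]
wrist_force: [0.1, -0.3, -0.9]
grip_width: 0.0
grip_force: 0.0
```

Run:
```python
from meas import *
m=camera_model("wrist"); im=grab_frame("wrist"); save("w1",im); np.save("w1.npy",im)
p=proj(m,[[.459,-.251,.02]])[0]; print(p,m["fovy"])
u,v=p.astype(int); x0=max(u-70,0);y0=max(v-70,0)
b=blob(im,(x0,y0,min(u+70,640),min(v+70,400)),(0,120,60),(8,255,255)); print(b)
q=onz(m,*b[0],.02); print(q)
bp=cv2.boxPoints(b[1])+[x0,y0]; print(np.array([onz(m,*k,.02) for k in bp]))
bt=(392.74,250.79); print(tri(camera_model("top"),bt,m,b[0]))
print(state()["wrist_force"])
```

```text
[302.442549   175.75940431] 70.20995113392695
((np.float64(303.5695067264574), np.float64(176.12107623318386)), ((71.5634765625, 71.14118957519531), (8.092885971069336, 27.17988395690918), 75.25643920898438), 223.0)
[ 0.45862877 -0.25269241  0.02      ]
[[ 0.45721417 -0.23191243  0.02      ]
 [ 0.47117176 -0.26936705  0.02      ]
 [ 0.45998326 -0.27347693  0.02      ]
 [ 0.44584722 -0.23576993  0.02      ]]
(array([ 0.45872453, -0.25207361,  0.01770469]), np.float64(0.0014523587405748872))
[-0.04578475 -0.90554265 -0.15615655]
```

View pics/w1.png

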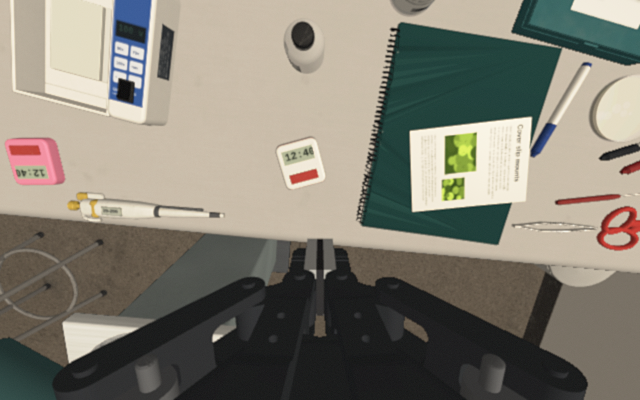

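The wrist view shows the white timer at (302,162), its red bar at (303,176), the stain bottle at (305,45) and the rocker at (125,90). Two views put the button at (459,-252,~19) mm, which agrees with the text. Next I move behind the lid.

Emit:
{"fn": "move_arm", "kwargs": {
  "plan": [
    {"translation":[22,32,0],"roll":-0.024},
    {"translation":[22,32,0],"roll":-0.024},
    {"translation":[22,32,0],"roll":-0.024},
    {"translation":[22,32,0],"roll":-0.024},
    {"translation":[22,32,0],"roll":-0.024},
    {"translation":[22,32,0],"roll":-0.024},
    {"translation":[22,32,0],"roll":-0.024},
    {"translation":[22,32,0],"roll":-0.024},
    {"translation":[22,32,0],"roll":-0.024},
    {"translation":[22,32,0],"roll":-0.024},
    {"translation":[0,0,0],"roll":0}
  ]
}}

```text
clock: 2.45
tool_pos: [0.6848, 0.0437, 0.2897]
eef_rot: [[0.99, -0.141, -0.002], [-0.141, -0.99, 0.001], [-0.002, -0.0, -1.0]]
wrist_force: [-0.3, -0.4, 0.1]
grip_width: 0.0001
grip_force: 0.0
```

Run:
```python
from meas import *
print(state()["tool_pos"])
m=camera_model("wrist"); im=grab_frame("wrist"); s=grab_frame("scene"); ms=camera_model("scene")
o=np.zeros((400,800,3),np.uint8); o[:,:400]=cv2.resize(im,(400,250))[0:1]*0; o[:250,:400]=cv2.resize(im,(400,250)); o[:,400:]=cv2.resize(s[110:250,220:360],(400,400),interpolation=cv2.INTER_CUBIC)
O=np.array([600.9,28.6,0]);c,sn=np.cos(.135),-np.sin(.135)
W=lambda x,y,z:(O+np.array([c*x-sn*y,sn*x+c*y,z]))/1000
for a in (1.0,1.12,1.25):
  for y in (-39,87):
    P=W(87.5-173.5*np.cos(a)+8*np.sin(a),y,54+173.5*np.sin(a)+8*np.cos(a)); q=proj(ms,P)[0]; print(a,y,P,q,(q-[220,110])*400/140+[400,0],proj(m,P)[0]*.625)
save("lid",o)
```

```text
[0.68475378 0.04374001 0.28973427]
1.0 -39 [ 0.59613584 -0.01011101  0.20431763] [295.20258573 148.02526878] [614.86453066 108.64362508] [244.45119999 183.30697738]
1.0 87 [0.61309422 0.11474256 0.20431763] [260.81555761 162.86346194] [516.61587889 151.03846268] [158.18092235 183.90799559]
1.12 -39 [ 0.614587   -0.01261716  0.21365289] [290.42767002 142.99997753] [601.22191434  94.28565008] [246.89470706 175.30646142]
1.12 87 [0.63154538 0.11223641 0.21365289] [255.88617162 157.40440049] [502.53191893 135.44114427] [155.70993947 175.94961864]
1.25 -39 [ 0.63566699 -0.01548037  0.22117141] [285.05686144 138.35586894] [585.87674698  81.01676839] [249.39521523 163.84024646]
1.25 87 [0.65262537 0.1093732  0.22117141] [250.39626886 152.32741053] [486.84648247 120.93545865] [153.13287725 164.53117883]
```

View pics/lid.png

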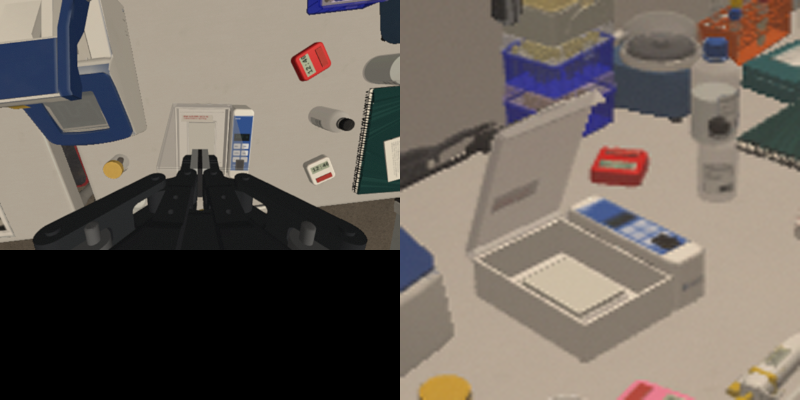

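The lid's front corners are at crop (500,130) and (600,92), which gives an angle of about 1.12 rad. The tip is behind the lid, so I lower it there and approach the outer face.

Emit:
{"fn": "move_arm", "kwargs": {
  "plan": [
    {"translation":[0,0,-25]},
    {"translation":[0,0,-25]},
    {"translation":[0,0,-25]},
    {"translation":[0,0,-23]},
    {"translation":[-10,1.4,0]},
    {"translation":[-10,1.4,0]},
    {"translation":[-10,1.4,0]},
    {"translation":[-5,0.7,0]},
    {"translation":[-5,0.7,0]},
    {"translation":[-5,0.7,0]},
    {"translation":[0,0,0]}
  ]
}}

```text
schema error: expected keys translation, roll
```

Emit:
{"fn": "move_arm", "kwargs": {
  "plan": [
    {"translation":[0,0,-25],"roll":0},
    {"translation":[0,0,-25],"roll":0},
    {"translation":[0,0,-25],"roll":0},
    {"translation":[0,0,-23],"roll":0},
    {"translation":[-10,1.4,0],"roll":0},
    {"translation":[-10,1.4,0],"roll":0},
    {"translation":[-10,1.4,0],"roll":0},
    {"translation":[-5,0.7,0],"roll":0},
    {"translation":[-5,0.7,0],"roll":0},
    {"translation":[-5,0.7,0],"roll":0},
    {"translation":[0,0,0],"roll":0}
  ]
}}

```text
clock: 3.65
tool_pos: [0.6379, 0.048, 0.1937]
eef_rot: [[0.99, -0.143, 0.0], [-0.143, -0.99, 0.0], [0.0, -0.0, -1.0]]
wrist_force: [-0.4, 0.5, 0.4]
grip_width: -0.0003
grip_force: 0.0
```

Emit:
{"fn": "move_arm", "kwargs": {
  "plan": [
    {"translation":[-12,1.6,-9],"roll":0},
    {"translation":[-9,1.2,-6],"roll":0},
    {"translation":[-9,1.2,-6],"roll":0},
    {"translation":[-8,1.1,-8],"roll":0},
    {"translation":[-8,1.1,-8],"roll":0},
    {"translation":[-7,1,-9],"roll":0},
    {"translation":[-7,1,-9],"roll":0},
    {"translation":[-6,0.8,-9.5],"roll":0},
    {"translation":[-6,0.8,-9.5],"roll":0},
    {"translation":[-6,0.8,-14],"roll":0},
    {"translation":[-4.5,0.6,-14],"roll":0},
    {"translation":[0,0,0],"roll":0}
  ]
}}

```text
clock: 4.85
tool_pos: [0.5543, 0.0591, 0.0887]
eef_rot: [[0.99, -0.143, -0.003], [-0.143, -0.99, -0.0], [-0.003, 0.001, -1.0]]
wrist_force: [-0.0, 1.3, 0.3]
grip_width: -0.0006
grip_force: 0.0
```

Run:
```python
from meas import *
im=grab_frame("scene"); print(state()["wrist_force"])
save("lid2",cv2.resize(im[100:250,200:380],(720,600),interpolation=cv2.INTER_CUBIC))
```

```text
[ 0.94706228 -0.07581677 -0.14651891]
```

View pics/lid2.png

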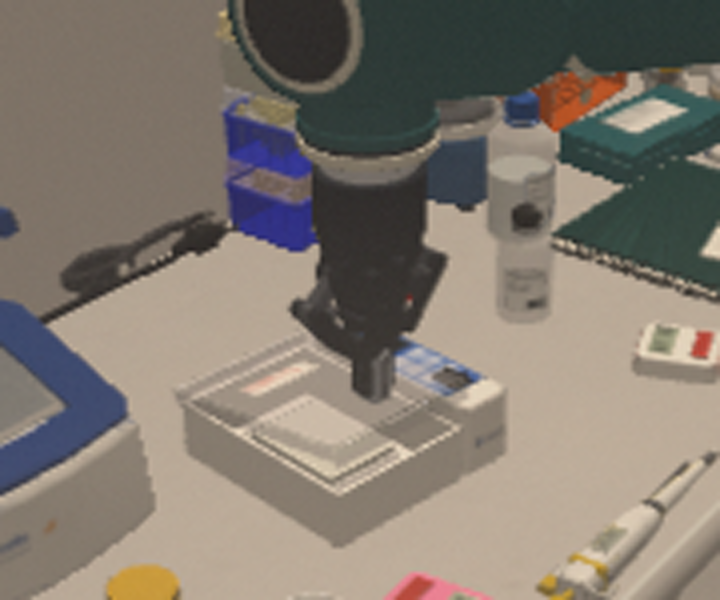

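The lid has followed the tip and is nearly shut. I keep pressing down, slowing as it nears the stop.

Emit:
{"fn": "move_arm", "kwargs": {
  "plan": [
    {"translation":[-2,0.3,-8],"roll":0},
    {"translation":[-1,0.1,-6],"roll":0},
    {"translation":[0,0,-4],"roll":0},
    {"translation":[0,0,-3],"roll":0},
    {"translation":[0,0,-2],"roll":0},
    {"translation":[0,0,-1],"roll":0},
    {"translation":[0,0,-1],"roll":0},
    {"translation":[0,0,0],"roll":0}
  ]
}}

```text
clock: 5.7
tool_pos: [0.5528, 0.0595, 0.0663]
eef_rot: [[0.99, -0.143, 0.0], [-0.143, -0.99, 0.0], [0.0, -0.0, -1.0]]
wrist_force: [-0.3, 0.5, 0.7]
grip_width: -0.0001
grip_force: 0.0
```

Emit:
{"fn": "move_arm", "kwargs": {
  "plan": [
    {"translation":[0,0,-1],"roll":0},
    {"translation":[0,0,-1],"roll":0},
    {"translation":[0,0,-1],"roll":0},
    {"translation":[0,0,-1],"roll":0},
    {"translation":[0,0,0],"roll":0}
  ]
}}

```text
clock: 6.2
tool_pos: [0.5527, 0.0595, 0.0621]
eef_rot: [[0.99, -0.143, -0.0], [-0.143, -0.99, -0.0], [-0.0, 0.0, -1.0]]
wrist_force: [-0.2, 0.3, -0.1]
grip_width: -0.0001
grip_force: 0.0
```

Emit:
{"fn": "move_arm", "kwargs": {
  "plan": [
    {"translation":[0,0,-1],"roll":0},
    {"translation":[0,0,0],"roll":0}
  ]
}}

```text
clock: 6.4
tool_pos: [0.5528, 0.0595, 0.0619]
eef_rot: [[0.99, -0.143, 0.0], [-0.143, -0.99, 0.0], [0.0, -0.0, -1.0]]
wrist_force: [-3.5, 0.1, 7.4]
grip_width: -0.0
grip_force: 3.5
```

The contact force is 7 N with the tip at z = 62 mm, so the lid is on its stop. I lift off and move over the rocker to refine its position.

Emit:
{"fn": "move_arm", "kwargs": {
  "plan": [
    {"translation":[0,0,0],"roll":0},
    {"translation":[0,0,0],"roll":0},
    {"translation":[0,0,10],"roll":0},
    {"translation":[0,0,25],"roll":0},
    {"translation":[0,0,35],"roll":0},
    {"translation":[0,0,30],"roll":0},
    {"translation":[-17,-20,0],"roll":0},
    {"translation":[0,-33,0],"roll":0},
    {"translation":[0,-33,0],"roll":0},
    {"translation":[0,0,0],"roll":0}
  ]
}}

```text
clock: 7.4
tool_pos: [0.5357, -0.0292, 0.1621]
eef_rot: [[0.989, -0.145, 0.001], [-0.145, -0.989, -0.001], [0.001, 0.001, -1.0]]
wrist_force: [-1.2, 0.0, -0.2]
grip_width: -0.0003
grip_force: 0.0
```

Run:
```python
from meas import *
s=state(); print(s["clock"],s["tool_pos"],s["wrist_force"])
m=camera_model("wrist"); im=grab_frame("wrist"); np.save("w2.npy",im); T=grab_frame("top"); S=grab_frame("scene")
p=proj(m,[[.549,-.028,.0685]])[0]; print(p, proj(m,[s["tool_pos"]]))
o=np.zeros((400,800,3),np.uint8); o[:,:500]=im[:,70:570]; o[:,500:]=cv2.resize(S[140:240,240:315],(300,400),interpolation=cv2.INTER_CUBIC)
save("w2",o)
```

```text
7.4 [ 0.53570298 -0.02923753  0.16205218] [-1.18896811  0.04647568 -0.17157526]
[315.00952066 192.12983788] [[318.42391973 253.65890625]]
```

View pics/w2.png

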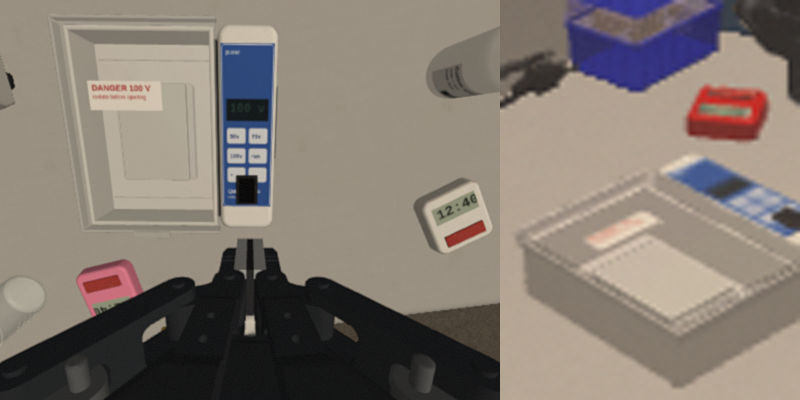

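The lid is shut. In the wrist view the rocker sits at (317,190) full-frame, with its front end at row 204. I'll measure it now.

Run:
```python
from meas import *
m=camera_model("wrist"); im=np.load("w2.npy"); mt=camera_model("top")
b=blob(im,(295,170,340,212),(0,0,0),(180,255,45)); print(b)
print(tri(mt,(311.43,215.1),m,b[0]))
for z in (.0665,.0685): print(z,onz(m,*b[0],z))
y=cv2.boxPoints(b[1])+[295,170]; y=y[np.argsort(-y[:,1])]; f=y[:2].mean(0)+[0,.5]; r=y[2:].mean(0)
print("front end",f,onz(m,*f,.070),"rear",r,onz(m,*r,.0665))
```

```text
((316.4488330341113, 189.52064631956912), ((21.5, 19.5), (27.0, 19.0), 90.0), 557.0)
(array([ 0.55014479, -0.02715355,  0.06367457]), np.float64(0.0016301561012904068))
0.0665 [ 0.55081087 -0.02646122  0.0665    ]
0.0685 [ 0.55124608 -0.0265472   0.0685    ]
front end [316.5 203.5] [ 0.53947531 -0.02485724  0.07      ] rear [316.5 176. ] [ 0.56236413 -0.02822273  0.0665    ]
```

Emit:
{"fn": "move_arm", "kwargs": {
  "plan": [
    {"translation":[0,4,-20],"roll":0},
    {"translation":[0,0,-25],"roll":0},
    {"translation":[0,0,-20],"roll":0},
    {"translation":[0,0,-15],"roll":0},
    {"translation":[0,0,-8],"roll":0},
    {"translation":[0,0,-3],"roll":0},
    {"translation":[0,0,-1],"roll":0},
    {"translation":[0,0,-1],"roll":0},
    {"translation":[0,0,0],"roll":0}
  ]
}}

```text
clock: 8.45
tool_pos: [0.5361, -0.0225, 0.069]
eef_rot: [[0.99, -0.143, 0.001], [-0.143, -0.99, -0.0], [0.001, -0.0, -1.0]]
wrist_force: [-0.2, 1.0, 2.1]
grip_width: -0.0001
grip_force: 0.7
```

Emit:
{"fn": "move_arm", "kwargs": {
  "plan": [
    {"translation":[0,0,-1],"roll":0},
    {"translation":[0,0,-1],"roll":0},
    {"translation":[0,0,-1],"roll":0},
    {"translation":[0,0,0],"roll":0}
  ]
}}

```text
clock: 8.85
tool_pos: [0.5359, -0.0225, 0.0665]
eef_rot: [[0.99, -0.143, 0.0], [-0.143, -0.99, 0.0], [0.0, -0.0, -1.0]]
wrist_force: [-10.0, 1.9, 16.0]
grip_width: 0.0
grip_force: 8.6
```

The front end is at its stop: z = 66.5 mm at 16 N. I lift and move over the timer.

Emit:
{"fn": "move_arm", "kwargs": {
  "plan": [
    {"translation":[0,0,0],"roll":0},
    {"translation":[0,0,10],"roll":0},
    {"translation":[0,0,30],"roll":0},
    {"translation":[0,0,40],"roll":0},
    {"translation":[-13,-38,10],"roll":0},
    {"translation":[-13,-38,0],"roll":0},
    {"translation":[-13,-38,0],"roll":0},
    {"translation":[-13,-38,0],"roll":0},
    {"translation":[-13,-38,0],"roll":0},
    {"translation":[-12,-40,0],"roll":0},
    {"translation":[0,0,0],"roll":0},
    {"translation":[0,0,0],"roll":0}
  ]
}}

```text
clock: 10.05
tool_pos: [0.4585, -0.2532, 0.1555]
eef_rot: [[0.989, -0.145, 0.0], [-0.145, -0.989, 0.0], [0.0, -0.0, -1.0]]
wrist_force: [-0.0, -0.2, -0.2]
grip_width: -0.0003
grip_force: 0.0
```

Run:
```python
from meas import *
s=state(); print(s["clock"],s["tool_pos"],s["wrist_force"])
m=camera_model("wrist"); im=grab_frame("wrist"); np.save("w3.npy",im); S=grab_frame("top")
u,v=proj(m,[[.4587,-.252,.02]])[0].astype(int); print(u,v)
x0,y0=u-60,max(v-60,0); b=blob(im,(x0,y0,u+60,v+60),(0,120,60),(8,255,255)); print(b, onz(m,*b[0],.02))
o=np.zeros((400,800,3),np.uint8); o[:,:500]=im[:,70:570]; o[:,500:]=cv2.resize(S[150:250,260:335],(300,400),interpolation=cv2.INTER_CUBIC)
save("w3",o)
```

```text
10.05 [ 0.45853394 -0.25320653  0.15546921] [-0.04608513 -0.15021519 -0.15807452]
317 195
((np.float64(318.36565656565654), np.float64(195.02222222222224)), ((61.334861755371094, 60.05046844482422), (12.3265962600708, 39.959842681884766), 61.69924545288086), 495.0) [ 0.4588559  -0.25269978  0.02      ]
```

View pics/w3.png

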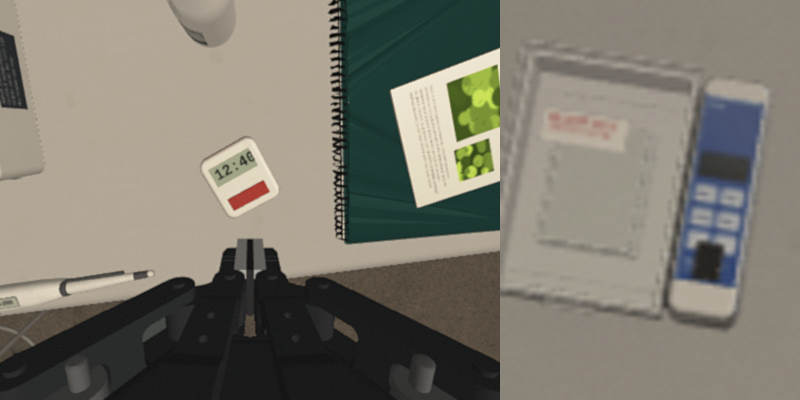

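The lid is shut, and the red bar is at full-frame (318,195), which is (459,-253) mm, right under the tip. I lower onto it.

Emit:
{"fn": "move_arm", "kwargs": {
  "plan": [
    {"translation":[0,0,-25],"roll":0},
    {"translation":[0,0,-35],"roll":0},
    {"translation":[0,0,-30],"roll":0},
    {"translation":[0,0,-25],"roll":0},
    {"translation":[0,0,-12],"roll":0},
    {"translation":[0,0,-5],"roll":0},
    {"translation":[0,0,-1],"roll":0},
    {"translation":[0,0,-1],"roll":0},
    {"translation":[0,0,0],"roll":0}
  ]
}}

```text
clock: 11.05
tool_pos: [0.4593, -0.2527, 0.0223]
eef_rot: [[0.99, -0.143, 0.001], [-0.143, -0.99, -0.001], [0.001, 0.001, -1.0]]
wrist_force: [0.4, -0.3, 0.1]
grip_width: 0.0
grip_force: 0.0
```

Emit:
{"fn": "move_arm", "kwargs": {
  "plan": [
    {"translation":[0,0,-1],"roll":0},
    {"translation":[0,0,-1],"roll":0},
    {"translation":[0,0,-1],"roll":0},
    {"translation":[0,0,0],"roll":0}
  ]
}}

```text
clock: 11.45
tool_pos: [0.459, -0.2527, 0.0189]
eef_rot: [[0.99, -0.143, 0.001], [-0.143, -0.99, -0.0], [0.001, 0.0, -1.0]]
wrist_force: [-1.1, 1.4, 7.2]
grip_width: -0.0001
grip_force: 3.3
```

Emit:
{"fn": "move_arm", "kwargs": {
  "plan": [
    {"translation":[0,0,-1],"roll":0},
    {"translation":[0,0,0],"roll":0}
  ]
}}

```text
clock: 11.65
tool_pos: [0.4591, -0.2528, 0.0188]
eef_rot: [[0.99, -0.143, 0.001], [-0.143, -0.99, -0.0], [0.001, 0.0, -1.0]]
wrist_force: [-7.2, 4.4, 19.2]
grip_width: 0.0002
grip_force: 9.3
```

The bar is fully down at 18.8 mm with a hard stop. I retreat, then check.

Emit:
{"fn": "move_arm", "kwargs": {
  "plan": [
    {"translation":[0,0,2],"roll":0},
    {"translation":[0,0,4],"roll":0},
    {"translation":[0,0,15],"roll":0},
    {"translation":[0,0,30],"roll":0},
    {"translation":[0,0,40],"roll":0},
    {"translation":[0,0,40],"roll":0},
    {"translation":[15,30,0],"roll":0},
    {"translation":[20,40,0],"roll":0},
    {"translation":[0,30,0],"roll":0},
    {"translation":[0,0,0],"roll":0}
  ]
}}

```text
clock: 12.65
tool_pos: [0.494, -0.1498, 0.1493]
eef_rot: [[0.99, -0.14, 0.001], [-0.14, -0.99, 0.0], [0.001, -0.001, -1.0]]
wrist_force: [-0.1, -1.1, -0.8]
grip_width: 0.0003
grip_force: 0.0
```

Run:
```python
from meas import *
s=state(); print(s["clock"],s["tool_pos"],s["wrist_force"])
im=grab_frame("wrist"); S=grab_frame("scene"); 
o=np.zeros((400,800,3),np.uint8); o[:,:500]=im[:,70:570]; o[:,500:]=cv2.resize(S[160:240,265:325],(300,400),interpolation=cv2.INTER_CUBIC)
save("w4",o)
```

```text
12.65 [ 0.49403597 -0.14979363  0.14934769] [-0.05725945 -1.05405571 -0.77145388]
```

View pics/w4.png

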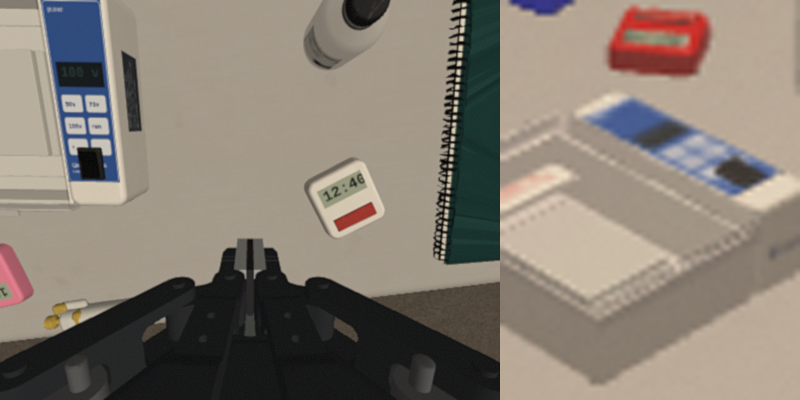

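The timer is in place, the lid is shut and everything is standing. I'll check the rocker tilt numerically from the same viewpoint as before the press.

Emit:
{"fn": "move_arm", "kwargs": {
  "plan": [
    {"translation":[14,40,5],"roll":0},
    {"translation":[14,40,4],"roll":0},
    {"translation":[14,40,4],"roll":0},
    {"translation":[0,0,0],"roll":0},
    {"translation":[0,0,0],"roll":0}
  ]
}}

```text
clock: 13.25
tool_pos: [0.5359, -0.0328, 0.1616]
eef_rot: [[0.99, -0.142, -0.0], [-0.142, -0.99, -0.0], [0.0, 0.0, -1.0]]
wrist_force: [-0.1, -0.6, 0.1]
grip_width: 0.0
grip_force: 0.0
```

Run:
```python
from meas import *
s=state(); print(s["clock"],s["tool_pos"],s["wrist_force"])
m=camera_model("wrist"); im=grab_frame("wrist"); old=np.load("w2.npy")
p=proj(m,[[.551,-.0265,.0685]])[0].astype(int)
for I,(u,v) in ((old,(316,190)),(im,p)):
    print(u,v,blob(I,(u-22,v-20,u+22,v+24),(0,0,0),(180,255,45)))
b=blob(im,(p[0]-22,p[1]-20,p[0]+22,p[1]+24),(0,0,0),(180,255,45))
A=old[160:220,286:346]; u,v=np.round(b[0]).astype(int); B=im[v-30:v+30,u-30:u+30]
save("cmp",cv2.resize(np.hstack([A,B]),(800,400),interpolation=cv2.INTER_CUBIC))
```

```text
13.25 [ 0.535922   -0.03278899  0.16156626] [-0.11045754 -0.55726747  0.09318531]
316 190 ((316.4488330341113, 189.52064631956912), ((22.5, 19.5), (27.0, 19.0), 90.0), 557.0)
308 190 ((np.float64(312.5), np.float64(190.4516129032258)), ((26.5, 20.5), (27.0, 19.0), 90.0), 558.0)
```

View pics/cmp.png

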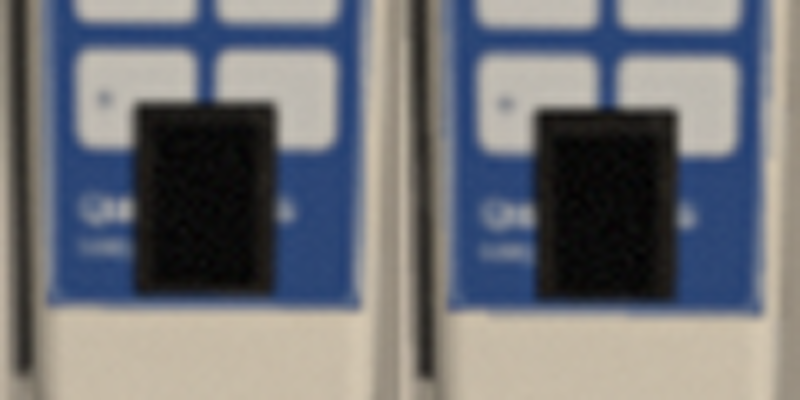

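The dark cap has shifted against its frame, which fits the switched-on tilt. To be certain, I lower the tip to z = 68 at the same spot. The raised front end met it at 69–70 mm before, so no contact there means the rocker is on.

Emit:
{"fn": "move_arm", "kwargs": {
  "plan": [
    {"translation":[0,9,-20],"roll":0},
    {"translation":[0,0,-25],"roll":0},
    {"translation":[0,0,-20],"roll":0},
    {"translation":[0,0,-15],"roll":0},
    {"translation":[0,0,-8],"roll":0},
    {"translation":[0,0,-3],"roll":0},
    {"translation":[0,0,-2],"roll":0},
    {"translation":[0,0,-1],"roll":0},
    {"translation":[0,0,0],"roll":0},
    {"translation":[0,0,0],"roll":0}
  ]
}}

```text
clock: 14.3
tool_pos: [0.536, -0.0235, 0.0678]
eef_rot: [[0.99, -0.143, 0.001], [-0.143, -0.99, -0.0], [0.001, -0.0, -1.0]]
wrist_force: [0.4, -0.2, 0.4]
grip_width: -0.0001
grip_force: 0.0
```

There is no contact at 67.8 mm, so the rocker is on. I retreat and hand in.

Emit:
{"fn": "move_arm", "kwargs": {
  "plan": [
    {"translation":[0,0,10],"roll":0},
    {"translation":[0,0,30],"roll":0},
    {"translation":[0,0,40],"roll":0},
    {"translation":[0,0,40],"roll":0},
    {"translation":[0,0,0],"roll":0},
    {"translation":[0,0,0],"roll":0}
  ]
}}

```text
clock: 14.9
tool_pos: [0.5361, -0.0235, 0.1889]
eef_rot: [[0.99, -0.143, 0.002], [-0.143, -0.99, -0.0], [0.002, -0.0, -1.0]]
wrist_force: [0.1, -0.5, -1.0]
grip_width: -0.0002
grip_force: 0.0
```

```bash
python3 -c "
from station import *
print(state()['tool_pos'],sign_off())"
```

```text
the job is handed in; nothing more can be done
[ 0.5361443  -0.02350114  0.18889256] None
```

I shut the lid, switched the rocker on and pressed the timer's bar button, in that order, and handed the job in at about 15 s; sign-off returned no verdict.

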